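# Index the backlight shutter and level the missing rest

## Task

Get the backlight unit ready for a board that will lie across its port. First push the shutter along by its tab until it clicks into its next stop, the one with the small aperture over the port, and not on to the large one. Then build up the bare rubber pad with the two spacer plates whose thicknesses together make it level with the fixed metal rest on the other side: stacked flat, centred and square on the pad. Leave the third plate and everything else on the bench where it lies.

Things in the scene. Friction and masses are not known exactly. Their poses are not given: they have to be found in the camera images.
- backlight: Grey low box fixed to the bench, 230 (its x) x 270 (its y) x 30 mm high, yawed up to 25 degrees; origin: centre of its underside. Along its y runs the shutter's slide way between steel rails (outer edges at x = -38 and +38 mm, tops 42 mm above the bench); a brass plunger block (44 mm high) at x 41 to 63 mm. Bare pad on its -x side, fixed rest on its +x side.
- port (a point): Centre of the round white light port, 36 mm across, at the middle of the box's top (z = 30 mm), under the shutter.
- shutter (a joint): Shutter travel along the backlight's +y, m. A spring ball clicks into notches at 0 (port closed), 0.045 (16 mm aperture over the port) and 0.090 (36 mm aperture; end of travel). Starts at 0.014 to 0.028, so the next stop is 0.045, towards +y. Friction about 2 N; 13 mm before a stop the ball climbs a ridge (about 8 N); from about 5 mm before it the plate snaps in by itself and stays.
- shutter_tab (a point): Centre of the top edge of the shutter's upright dark steel push tab, at the plate's -y end: 44 mm wide (backlight x), 8 mm thick (backlight y, faces 4 mm either side of this point), top 72 mm above the bench, its upper 30 mm clear of the rails on both sides. 112 mm to -y of the port with the shutter at 0, 67 mm at 0.045.
- rest_pad (a point): Centre of the upper face of the bare black rubber pad, 46 x 78 mm (x, y of the backlight), 32 mm above the bench, 87 mm to the -x side of the port. Its axes are those of the backlight.
- fixed_rest_top (a point): Centre of the top of the fixed aluminium rest, 40 x 70 mm, 91 mm to the +x side of the port, 62 mm above the bench, that is 30 mm above the pad.
- thin_plate: Thin spacer plate, plain aluminium, 40 (its x) x 70 (its y) x 12 mm thick with two dark screw holes drawn on top (solid, no real holes); loose, lying flat on the bench; told from the other two only by its thickness. Origin: centre of its underside, z up.
- middle_plate: Middle spacer plate, plain aluminium, 40 (its x) x 70 (its y) x 18 mm thick with two dark screw holes drawn on top (solid, no real holes); loose, lying flat on the bench; told from the other two only by its thickness. Origin: centre of its underside, z up.
- thick_plate: Thick spacer plate, plain aluminium, 40 (its x) x 70 (its y) x 24 mm thick with two dark screw holes drawn on top (solid, no real holes); loose, lying flat on the bench; told from the other two only by its thickness. Origin: centre of its underside, z up. Not needed: 12 + 18 = 30 mm fills the height.
- driver_red: Screwdriver with red handle, 140 mm, lying on the bench; a bystander. Origin near its middle, on its underside.
- heat_sink: Black finned heat sink, 40 x 40 x 14 mm, on the bench; a bystander. Origin: centre of its underside.

How it is judged:
By the outcome, as a careful person would: the job done as asked, in the order asked, and still so for the second after the job is handed in, with the robot touching nothing.
It also fails if it takes over 67 s, if anything falls off the work surface, if the arm or the gripper's body presses on something with over 40 N, if the wrist force passes 120 N, or if a joint passes its speed limit or range.

## Robot

A 6-joint arm with a two-finger parallel gripper is mounted at the origin on a cart in front of the work surface, level with it; the furniture and walls round the work are solid. World frame = base frame: x ahead of the robot, y to its left, z up, the work surface at z = 0. Lengths are in m, angles in rad, forces in N, time in s.
With the tool pointing down it reaches from about 0.3 to 0.875 m from the base axis. Payload 6.4 kg.
Tool frame: the origin (TCP) lies at the very end of the fingers, on their centre line; the grasp point (between the pads) lies 19 mm behind it; z points along the fingers, y is the line along which they close (so a half turn about z gives the same grasp; the last joint's range is limited). The gripper opens to 85 mm and grips with 20 to 120 N. Pads are 22 mm wide; open, the fingers measure 114 mm over their backs; the gripper's body (76 mm by 85 mm) begins 54 mm behind the grasp point. The pads swing forward as they close: fully open they stand 13 mm farther back than shut.
Start: joints at [0.994, 0.181, 1.607, -0, 1.354, -0.206], TCP at [0.208, 0.536, 0.231] pointing down, gripper open.
Joint ranges: [-2.99, 2.99], [-0.89, 2.07], [0.3, 2.58], [-1.14, 4.28], [0, 2.63], [-3.12, 3.12]. Speed limits (rad/s): [2.57, 2.57, 3.01, 3.14, 3.14, 3.14].

## Interface

Orientations are given as a unit quaternion [w, x, y, z].
In Python, from bench import ctrl gives the robot as it stands.
- The arm moves only by the shell command python3 jog.py 'ROWS'. ROWS is a JSON list of rows, 1 to 10 of them, each of 7 numbers: dx, dy, dz in units of 25 mm, then a rotation vector rx, ry, rz in units of 0.2 rad, then the opening from 0.0 (shut) to 1.0 (fully open); each row is the pose to reach, as a shift and turn from the pose commanded when the command began, along the tool's axes at that moment; what a row does not reach only later rows make up. A row lasts 1/8 s, in which the tool goes at most 0.0625 m and 0.188 rad, less where a joint would pass 70% of its speed; a pose out of reach is approached as far as the arm can. The fingers move at their own pace and stop on an object; the grip force is fixed at half the most. Time passes only in rows, so rows that do not move let the fingers close. It prints the time, the measured TCP pose, the force, the opening and the grip force at its end. Input that does not fit is refused with a message, and nothing moves.
- ctrl.get_obs(): the state, without advancing time (a new reading comes with each control period).
- ctrl.camera(name): name is "scene" or "top" or "wrist"; returns the picture (420x560x3 uint8, blue, green, red); there is no depth.
- ctrl.camera_params(name): a dict with "fovy" (degrees; the focal length in pixels is half the picture's height over the tangent of half this angle, whatever the lens; pixels are square), "cx", "cy" (the principal point, pixels), "view" (4x4, takes a point from world to camera coordinates). Camera axes: x right, y up, looking along -z (the intrinsics and any distortion apply to the point x, -y, -z); pixel columns grow to the right and rows downward; lengths in m; the calibration is good to about 2 mm. The wrist camera is an equidistant fisheye: a pixel r from the principal point sees the ray r / f radians off the axis. A picture is of the moment at which its call begins: read the wrist's pose just before it. camera_params takes no time and is no camera call; for the wrist camera it gives the pose at the moment of the call.
- ctrl.hand_in(): hands the job in; it is judged then, once.
The state is a dict: "time_s": time; "q": joint angles; "dq": joint speeds; "joint_efforts": joint torques, N m; "eef_pos": TCP position; "eef_rot": TCP orientation; "wrist_force": force on the tool from outside, world axes, zero at the start; "torque": the same for the moment, N m; "opening": opening from 0.0 (shut) to 1.0 (fully open); "grasp_force": force on a finger pad.
Only numpy, scipy, OpenCV 4.12 (cv2) and the standard library are available. Lean on these libraries where they do the work, as an engineer would, in place of code of your own. Each camera call takes 0.05 s, during which the arm holds its last target. There are 200 camera calls.

## Working session

There is one attempt and no reset: what is moved stays moved. The work goes in short steps, Python scripts to look and compute and a shell command to move; the robot and the scene stay as the last step left them, time stands still between calls to the robot, and variables do not carry over. Pictures are saved under pics/ and viewed, at most 10 in all, crops included, and the job is handed in when it is done.

```bash
ls; mkdir -p pics; python3 - <<'E'
from bench import ctrl
import cv2,numpy as np
o=ctrl.get_obs();print({k:np.round(v,3).tolist() for k,v in o.items()})
for n in("scene","top"):
    cv2.imwrite(f"pics/{n}0.png",ctrl.camera(n));p=ctrl.camera_params(n);print(n,p)
E
```

```text
bench.py
jog.py
pics
{'time_s': 0.0, 'q': [0.994, 0.182, 1.608, 0.0, 1.354, -0.206], 'dq': [0.001, -0.0, 0.002, -0.002, 0.001, -0.001], 'joint_efforts': [-0.001, -44.488, -35.133, -0.0, 0.009, 0.0], 'eef_pos': [0.208, 0.535, 0.23], 'eef_rot': [-0.0, 0.184, 0.983, -0.001], 'wrist_force': [-0.238, -0.097, -0.108], 'torque': [-0.003, -0.006, 0.013], 'grasp_force': 0.0, 'opening': 1.0}
scene {'fovy': 53.5581563405596, 'cx': 285.1443600769899, 'cy': 204.0466803885487, 'view': array([[ 0.55207586, -0.83376667,  0.00673674, -0.22468292],
       [ 0.63166824,  0.42350363,  0.64933806, -0.39496454],
       [-0.54424946, -0.35422849,  0.76047005, -0.80804702],
       [ 0.        ,  0.        ,  0.        ,  1.        ]])}
top {'fovy': 54.09133337824527, 'cx': 274.2532270535685, 'cy': 209.219928940467, 'view': array([[ 0.0221965 , -0.99973474,  0.00614566,  0.04651308],
       [ 0.9931055 ,  0.02275621,  0.11499402, -0.54907155],
       [-0.11510337,  0.00355082,  0.99334717, -1.2372122 ],
       [ 0.        ,  0.        ,  0.        ,  1.        ]])}
```
View pics/scene0.png

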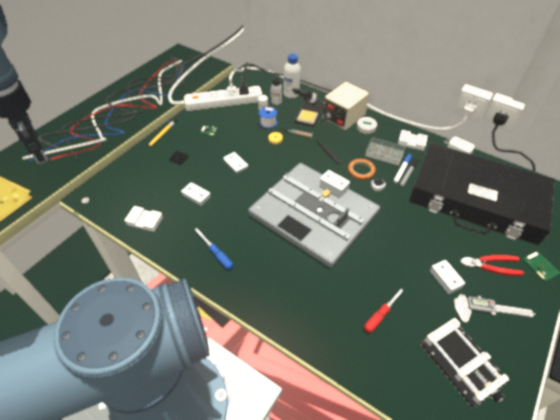

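View pics/top0.png

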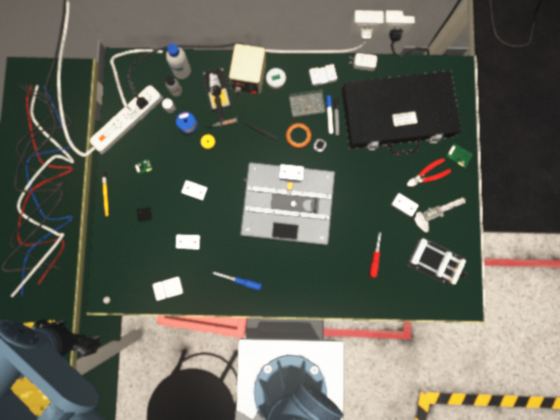

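The top view shows the box at about (288,203), with the bare black pad at (285,231), the tab near (312,206) and the fixed rest at (291,172). The plate candidates are (194,190), (188,242) and (404,204). I'll zoom in and locate them roughly.

```bash
cat > h.py <<'E'
import numpy as np,cv2
from bench import ctrl
from scipy.spatial.transform import Rotation as R
def ray(p,uv,wrist=False):
    f=210/np.tan(np.radians(p["fovy"]/2)); d=(np.array(uv,float)-[p["cx"],p["cy"]])/f
    if wrist:
        th=np.hypot(*d); s=np.sin(th)/max(th,1e-9); v=np.array([d[0]*s,-d[1]*s,-np.cos(th)])
    else: v=np.array([d[0],-d[1],-1.])
    V=p["view"]; Rm=V[:3,:3]; v=Rm.T@v; return -Rm.T@V[:3,3], v/np.linalg.norm(v)
def onz(p,uv,z,wrist=False):
    o,v=ray(p,uv,wrist); return o+v*(z-o[2])/v[2]
def proj(p,X,wrist=False):
    f=210/np.tan(np.radians(p["fovy"]/2)); c=p["view"][:3,:3]@np.array(X,float)+p["view"][:3,3]; c=c*[1,-1,-1]
    if wrist:
        r=np.hypot(c[0],c[1]); th=np.arctan2(r,c[2]); q=c[:2]*th/max(r,1e-9)
    else: q=c[:2]/c[2]
    return q*f+[p["cx"],p["cy"]]
def tri(rays):
    A=np.zeros((3,3));b=np.zeros(3)
    for o,v in rays:
        M=np.eye(3)-np.outer(v,v);A+=M;b+=M@o
    X=np.linalg.solve(A,b); return X,[np.linalg.norm((np.eye(3)-np.outer(v,v))@(X-o)) for o,v in rays]
def totool(X):
    "shift in tool axes from current TCP to world X"
    o=ctrl.get_obs();w=o["eef_rot"];r=R.from_quat([w[1],w[2],w[3],w[0]])
    return r.inv().apply(np.array(X)-o["eef_pos"])
def yaw():
    w=ctrl.get_obs()["eef_rot"];y=R.from_quat([w[1],w[2],w[3],w[0]]).as_matrix()[:,1];return np.degrees(np.arctan2(y[1],y[0]))
def snap(name):
    "wrist picture with its params, saved"
    p=ctrl.camera_params("wrist");im=ctrl.camera("wrist");cv2.imwrite(f"pics/{name}.png",im);np.save(f"pics/{name}.npy",p,allow_pickle=True);return im,p
def load(name): return cv2.imread(f"pics/{name}.png"),np.load(f"pics/{name}.npy",allow_pickle=True).item()
def bright(im,thr=140,lo=60,hi=1e5):
    g=im.min(2); n,l,s,c=cv2.connectedComponentsWithStats((g>thr).astype(np.uint8))
    for i in range(1,n):
        if lo<s[i,4]<hi: yield c[i],s[i],(l==i).astype(np.uint8)
E
python3 - <<'E'
from h import *
p=ctrl.camera_params("top")
for uv in [(194,190),(188,242),(404,204),(168,288),(323,74),(288,203),(285,231),(291,172),(312,206),(376,255),(144,214)]: print(uv,onz(p,uv,.02).round(3))
print(yaw())
pw=ctrl.camera_params("wrist");print(pw)
o,v=ray(pw,(pw["cx"],pw["cy"]),1);print(o,v)
T=cv2.imread("pics/top0.png");S=cv2.imread("pics/scene0.png")
def c(im,x,y,w,h,W): return cv2.resize(im[y:y+h,x:x+w],(W,300),interpolation=2)
a=np.hstack([c(T,150,165,75,100,225),c(T,230,150,120,100,360),c(T,380,180,50,70,215)])
b=np.hstack([c(S,120,140,140,100,420),c(S,245,155,140,113,372)])
w=max(a.shape[1],b.shape[1]);a=cv2.copyMakeBorder(a,0,0,0,w-a.shape[1],0);b=cv2.copyMakeBorder(b,0,0,0,w-b.shape[1],0)
cv2.imwrite("pics/m1.png",np.vstack([a,b]))
E
```

```text
(194, 190) [0.604 0.311 0.02 ]
(188, 242) [0.442 0.322 0.02 ]
(404, 204) [ 0.575 -0.346  0.02 ]
(168, 288) [0.301 0.376 0.02 ]
(323, 74) [ 0.994 -0.089  0.02 ]
(288, 203) [0.57  0.016 0.02 ]
(285, 231) [0.482 0.024 0.02 ]
(291, 172) [0.668 0.009 0.02 ]
(312, 206) [ 0.562 -0.059  0.02 ]
(376, 255) [ 0.415 -0.257  0.02 ]
(144, 214) [0.525 0.463 0.02 ]
68.75730673999261
{'fovy': 65.70646984690485, 'cx': 282.09130437650595, 'cy': 212.37311267051578, 'view': array([[ 0.36239422,  0.93202411, -0.00121964, -0.57400307],
       [-0.88772114,  0.34476887, -0.30509934,  0.03981367],
       [-0.28393944,  0.11164894,  0.95231975, -0.37921204],
       [ 0.        ,  0.        ,  0.        ,  1.        ]])}
[0.13568558 0.5635968  0.37257816] [ 0.28393944 -0.11164894 -0.95231975]
```

View pics/m1.png

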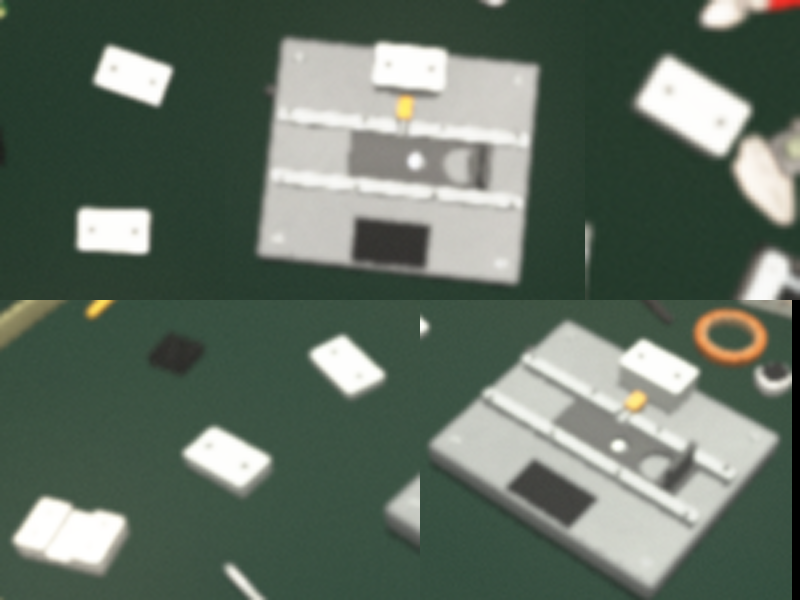

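```bash
cat >> h.py <<'E'
W={"A":(.604,.311,.01),"B":(.442,.322,.01),"C":(.575,-.346,.01),"port":(.57,.016,.03),"pad":(.482,.024,.03),"tab":(.562,-.059,.07)}
E
python3 - <<'E'
from h import *
im,p=snap("w0")
for k,X in W.items(): print(k,proj(p,X,1).round())
for X in [(.42,.33,.26),(.35,.2,.26),(.3,.03,.3)]: print(totool(X).round(3))
E
```

```text
A [247. 426.]
B [209. 369.]
C [ 33. 427.]
port [115. 435.]
pad [ 92. 409.]
tab [ 84. 446.]
[-0.272 -0.115 -0.029]
[-0.254 -0.261 -0.029]
[-0.269 -0.438 -0.069]
```

Careful with the scale: shifts go in units of 25 mm and turns go in units of 0.2 rad. That gives: -0.338 m is -13.52, -0.067 m is -2.68, 1.2 rad is 6.

```bash
python3 jog.py '[[-13.52, -2.68, -2, 0, 0, 6, 1], [-13.52, -2.68, -2, 0, 0, 6, 1], [-13.52, -2.68, -2, 0, 0, 6, 1], [-13.52, -2.68, -2, 0, 0, 6, 1], [-13.52, -2.68, -2, 0, 0, 6, 1], [-13.52, -2.68, -2, 0, 0, 6, 1], [-13.52, -2.68, -2, 0, 0, 6, 1], [-13.52, -2.68, -2, 0, 0, 6, 1]]'
python3 - <<'E'
from h import *
im,p=snap("w1"); print(yaw(),ctrl.get_obs()["q"].round(2))
for k,X in W.items(): print(k,proj(p,X,1).round())
for c,s,m in bright(im,120): print(c.round(),s)
E
```

```text
time_s: 1.15
eef_pos: [0.4993, 0.3505, 0.2808]
eef_rot: [-0.0, 0.707, 0.707, -0.0]
wrist_force: [0.1, 0.1, 0.9]
opening: 1.002
grasp_force: 0.0
0.08333314610616548 [0.42 0.22 1.46 0.   1.46 0.42]
A [360. 202.]
B [239. 194.]
C [313. 462.]
port [324. 374.]
pad [272. 371.]
tab [318. 418.]
[66. 10.] [ 29   0  61  38 960]
[509.  57.] [ 449    0  111  133 4576]
[522.   4.] [500   0  39  11 188]
[112.  24.] [106  18  12  13 114]
[67. 78.] [  43   42   46   73 2616]
[37. 75.] [ 33  55  11  46 298]
[14. 88.] [   0   58   31   66 1538]
[414.  66.] [406  62  17  10  99]
[ 86. 147.] [ 74 121  21  59 599]
[136. 153.] [ 109  120   54   68 2197]
[535. 148.] [523 137  37  23 462]
[ 42. 255.] [   0  138  100  197 8570]
[240. 192.] [ 224  165   32   54 1621]
[489. 178.] [480 166  22  28 318]
[362. 199.] [ 340  171   46   57 1576]
[516. 183.] [512 174   8  20 124]
[521. 240.] [510 222  26  39 260]
[485. 254.] [483 232   5  43 142]
[554. 246.] [546 234  14  24 234]
[177. 258.] [174 246   7  25 100]
[547. 352.] [ 524  276   36  135 2695]
[ 50. 319.] [ 27 303  42  34 412]
[319. 334.] [ 257  304  128   68 6218]
[156. 315.] [149 311  12  10  75]
[408. 315.] [404 311  12  10  74]
[517. 324.] [511 313  15  24 217]
[129. 399.] [ 104  371   51   49 1691]
[438. 398.] [422 391  32  15 261]
```

View pics/w1.png

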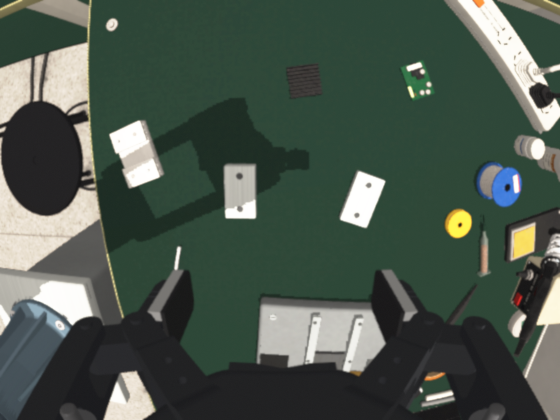

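View w1 shows plate A at (362,199), plate B at (240,192) and the box at the bottom, partly behind the gripper. Next come two more views, moving along -y.

Scaled: -0.15 m is -6.

```bash
python3 jog.py '[[-6, 0, 0, 0, 0, 0, 1], [-6, 0, 0, 0, 0, 0, 1], [-6, 0, 0, 0, 0, 0, 1]]' >/dev/null
python3 - <<'E'
from h import *
snap("w2")
E
python3 jog.py '[[-10.8, 0, 0, 0, 0, 0, 0], [-10.8, 0, 0, 0, 0, 0, 0], [-10.8, 0, 0, 0, 0, 0, 0], [-10.8, 0, 0, 0, 0, 0, 0], [-10.8, 0, 0, 0, 0, 0, 0]]'
python3 - <<'E'
from h import *
snap("w3")
E
python3 jog.py '[[-8, 0, 0, 0, 0, 0, 0], [-8, 0, 0, 0, 0, 0, 0], [-8, 0, 0, 0, 0, 0, 0], [-8, 0, 0, 0, 0, 0, 0]]'
python3 - <<'E'
from h import *
snap("w4")
def plate(n,k):
    im,p=load(n)
    if n=="w1" or n=="w2": pass
    q=proj(p,W[k],1); best=min(bright(im,115,700),key=lambda t:np.hypot(*(t[0]-q)))
    cn=max(cv2.findContours(best[2],0,1)[0],key=cv2.contourArea); return p,q,best,cn
for n in("w1","w2","w3","w4"):
    for k in"ABC":
        try:
            p,q,b,cn=plate(n,k)
            if np.hypot(*(b[0]-q))>25: continue
            pts=np.array([onz(p,u,.0,1)[:2] for u in cn[:,0]],np.float32)*1000
            r=cv2.minAreaRect(pts);print(n,k,b[0].round(1),b[1],"rect@z0",np.round(r[0],1),np.round(r[1],1),round(r[2],1))
        except Exception as e: print(n,k,e)
a=cv2.imread("pics/w3.png");b=cv2.imread("pics/w4.png")
cv2.imwrite("pics/m2.png",np.hstack([a[:360,120:520],b[:360,120:520]]))
E
```

```text
time_s: 2.25
eef_pos: [0.4989, -0.0712, 0.2813]
eef_rot: [0.0, 0.707, 0.707, -0.0]
wrist_force: [0.9, 0.7, -0.9]
opening: -0.001
grasp_force: 0.0
time_s: 2.8
eef_pos: [0.4991, -0.2711, 0.2808]
eef_rot: [-0.0, 0.708, 0.707, -0.0]
wrist_force: [0.9, 0.2, -0.6]
opening: -0.003
grasp_force: 0.0
w1 A [361.9 199.2] [ 340  171   46   57 1585] rect@z0 [609.7 310.9] [74.1 44.3] 71.7
w1 B [239.6 191.8] [ 224  165   33   54 1647] rect@z0 [442.4 321.4] [74.2 43.4] 89.3
w2 A [367.1  85.6] [ 344   55   46   62 1733] rect@z0 [609.8 314.8] [73.7 43.3] 71.9
w2 B [237.8  73.8] [ 221   46   35   57 1877] rect@z0 [441.9 327.4] [74.7 43.5] 88.6
w4 C [337.4 228.7] [ 312  199   54   59 1750] rect@z0 [ 577.  -354.3] [77.9 49.1] 59.1
```

View pics/m2.png

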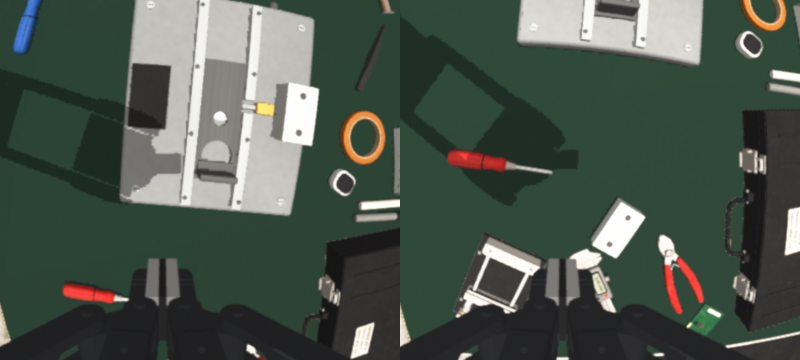

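View w3 shows the pad at about (270,97), the port at (340,118), the tab at (337,165–185) and the rest at (420,112). View w4 shows plate C at (338,228). I'll triangulate the plate holes and zoom in on the box.

```bash
cat >> h.py <<'E'
def holes(im,c):
    "dark dots inside the bright blob nearest c, subpixel"
    b=min(bright(im,115,700),key=lambda t:np.hypot(*(t[0]-c)))
    cn=max(cv2.findContours(b[2],0,1)[0],key=cv2.contourArea); m=np.zeros(im.shape[:2],np.uint8); cv2.drawContours(m,[cv2.convexHull(cn)],-1,1,-1); m=cv2.erode(m,np.ones((9,9)))
    g=im.min(2).astype(float); bg=np.median(g[m>0]); w=np.clip(bg-40-g,0,None)*m
    n,l,s,cc=cv2.connectedComponentsWithStats((w>0).astype(np.uint8)); r=[]
    for i in sorted(range(1,n),key=lambda i:-w[l==i].sum())[:2]:
        v,u=np.nonzero(l==i); r.append(np.average(np.c_[u,v],axis=0,weights=w[l==i]))
    return sorted(map(tuple,r),key=lambda t:t[1])
E
python3 - <<'E'
from h import *
i1,p1=load("w1");i2,p2=load("w2");i4,p4=load("w4")
for k,c1,c2 in(("A",(362,199),(367,85)),("B",(240,192),(238,74))):
    h1,h2=holes(i1,c1),holes(i2,c2);print(k,np.round(h1,1),np.round(h2,1))
    X=[tri([ray(p1,a,1),ray(p2,b,1)]) for a,b in zip(h1,h2)]
    for x in X: print(x[0].round(4),np.round(x[1],4))
    d=X[1][0]-X[0][0];print("spacing",np.linalg.norm(d),"mid",(X[0][0]+X[1][0])/2,"ang",np.degrees(np.arctan2(d[1],d[0])))
h4=holes(i4,(338,229));print(np.round(h4,1))
for z in(.012,.018,.024):
    a,b=[onz(p4,u,z,1) for u in h4];print(z,np.linalg.norm(a-b),(a+b)/2)
im,p=load("w3")
print(proj(p,(.57,.016,.03),1))
cv2.imwrite("pics/m3.png",cv2.resize(im[0:230,230:450],None,fx=2.6,fy=2.6,interpolation=2))
E
```

```text
A [[368.3 184.9]
 [356.4 214.8]] [[373.   69.8]
 [362.2 101.1]]
[0.6139 0.3347 0.0113] [0. 0.]
[0.6002 0.2929 0.0113] [0. 0.]
spacing 0.04396567585250401 mid [0.6070279  0.31376316 0.01128816] ang -108.1350321699311
B [[239.  175.7]
 [239.2 208.2]] [[237.8  56.2]
 [237.4  90.7]]
[0.4445 0.3475 0.0178] [0.0001 0.0001]
[0.4434 0.3037 0.0164] [0.0003 0.0003]
spacing 0.0438630413914157 mid [0.44393559 0.32558127 0.01709922] ang -91.52592102988761
[[347.5 217.5]
 [329.1 243.9]]
0.012 0.045169721816650084 [ 0.57611284 -0.35168198  0.012     ]
0.018 0.044510196760552394 [ 0.57499705 -0.34936955  0.018     ]
0.024 0.04385067170445465 [ 0.57388127 -0.34705713  0.024     ]
[340.82361892 104.73736875]
```

View pics/m3.png

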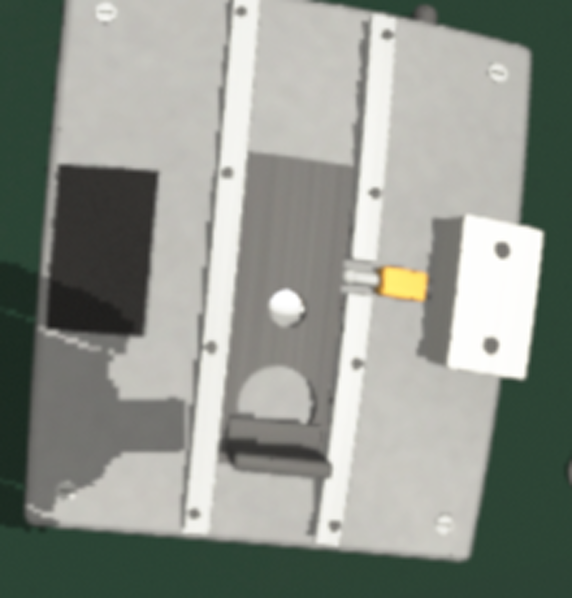

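View m3 shows four box screws, the dark pad, the rest top with two holes, and the tab's top strip at about (282,466) in the crop. I'll compute the box pose now.

```bash
cat >> h.py <<'E'
def padquad(im,c,thr=45):
    "corners of the dark quad around pixel c"
    m=(im.max(2)<thr).astype(np.uint8); m=cv2.morphologyEx(m,cv2.MORPH_OPEN,np.ones((5,5)))
    n,l=cv2.connectedComponents(m); m=(l==l[int(c[1]),int(c[0])]).astype(np.uint8)
    return cv2.findContours(m,0,1)[0][0][:,0]
E
python3 - <<'E'
from h import *
im,p=load("w3"); T=lambda x,y:(x/2.6+230-.3,y/2.6-.3)
S=[onz(p,T(*u),.0305,1)[:2] for u in((106,12),(498,72),(66,490),(444,524))]
print("screws",np.round(S,4),"mean",np.mean(S,0).round(4))
S=np.array(S);yv=(S[0]-S[2])+(S[1]-S[3]);xv=S[1]-S[0]+S[3]-S[2]
print("yaw from y",np.degrees(np.arctan2(-yv[0],yv[1])),"from x",np.degrees(np.arctan2(xv[1],xv[0])),np.linalg.norm(yv)/2,np.linalg.norm(xv)/2)
Rt=[onz(p,T(*u),.062,1)[:2] for u in((465,214),(542,230),(525,379),(448,367))];print("rest",np.mean(Rt,0),np.round(Rt,4))
H=[onz(p,T(*u),.062,1)[:2] for u in((502,249),(490,345))];d=H[0]-H[1];print("rest holes",np.mean(H,0),np.linalg.norm(d),np.degrees(np.arctan2(-d[0],d[1])))
c=padquad(im,T(108,220),40);q=np.array([onz(p,u,.032,1)[:2] for u in c],np.float32)*1000;print("pad",cv2.minAreaRect(q),len(c))
Pq=np.array([onz(p,T(*u),.032,1)[:2] for u in((58,164),(158,171),(144,334),(48,326))],np.float32);print("pad manual",Pq.mean(0),cv2.minAreaRect(Pq*1000))
print("port",onz(p,T(287,308),.03,1))
for u in((235,457),(330,462),(330,477),(237,469),(282,466)): print("tab",onz(p,T(*u),.072,1).round(4))
print("tabfoot",onz(p,T(278,418),.036,1).round(4))
i4,p4=load("w4");cv2.imwrite("pics/m4.png",cv2.resize(i4[0:70,270:420],None,fx=5,fy=5,interpolation=2))
E
```

```text
screws [[ 0.4858  0.141 ]
 [ 0.6748  0.125 ]
 [ 0.4658 -0.0878]
 [ 0.6549 -0.1042]] mean [0.5703 0.0185]
yaw from y -4.974243674928783 from x -4.900307225251229 0.22986733170358783 0.18975111370219072
rest [0.66061338 0.01052291] [[ 0.6439  0.0468]
 [ 0.6828  0.0437]
 [ 0.6775 -0.0258]
 [ 0.6383 -0.0225]]
rest holes [0.66043959 0.01066647] 0.04427278752026585 -5.244243900850991
pad ((722.4305419921875, -468.1156921386719), (5.801427364349365, 9.106307029724121), 79.01396179199219) 10
pad manual [0.48387712 0.0263245 ] ((483.58038330078125, 26.24681854248047), (76.1575698852539, 45.42917251586914), 85.2218017578125)
port [ 5.69381769e-01 -4.39764502e-04  3.00000000e-02]
tab [ 0.5414 -0.0634  0.072 ]
tab [ 0.5829 -0.0651  0.072 ]
tab [ 0.5833 -0.0717  0.072 ]
tab [ 0.5424 -0.0686  0.072 ]
tab [ 0.5618 -0.0671  0.072 ]
tabfoot [ 0.5655 -0.0518  0.036 ]
```

View pics/m4.png

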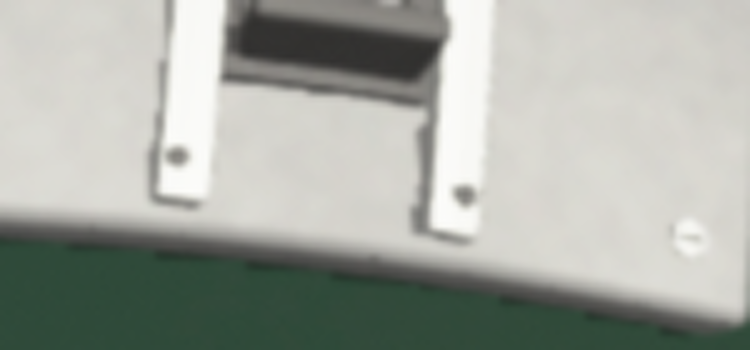

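```bash
python3 - <<'E'
from h import *
i3,p3=load("w3");i4,p4=load("w4")
print("tab top -y edge",tri([ray(p3,(338.5,181.6),1),ray(p4,(338.4,5.4),1)]))
print(totool((.5603,-.0971,.052)))
E
python3 jog.py '[[6.96, 2.44, 5.6, 0, 0, 0.43, 0], [6.96, 2.44, 5.6, 0, 0, 0.43, 0], [6.96, 2.44, 5.6, 0, 0, 0.43, 0], [6.96, 2.44, 5.6, 0, 0, 0.43, 0], [6.96, 2.44, 7.2, 0, 0, 0.43, 0], [6.96, 2.44, 9.16, 0, 0, 0.43, 0], [6.96, 2.44, 9.16, 0, 0, 0.43, 0]]'
```

```text
tab top -y edge (array([ 0.56196375, -0.07095741,  0.06817247]), [np.float64(0.0010466051385493197), np.float64(0.0010466051385489724)])
[0.17380838 0.06110265 0.22874622]
time_s: 3.72
eef_pos: [0.5565, -0.0912, 0.0486]
eef_rot: [-0.004, 0.736, 0.677, -0.002]
wrist_force: [0.2, -0.4, 1.0]
opening: 0.005
grasp_force: 0.0
```

Scaled: 0.012 m is 0.48, 0.008 m is 0.32.

```bash
python3 jog.py '[[0.32, 0, 0, 0, 0, 0, 0], [0.48, 0, 0, 0, 0, 0, 0], [0.48, 0, 0, 0, 0, 0, 0]]'; python3 -c "
from h import *
o=ctrl.get_obs();d=o['eef_pos'][:2]-[.5703,.0185];print(d@[.99627,-.0863],d@[.0863,.99627],yaw())"
```

```text
time_s: 4.1
eef_pos: [0.5624, -0.0829, 0.0542]
eef_rot: [0.001, 0.737, 0.676, 0.001]
wrist_force: [-0.6, 0.5, -0.2]
opening: 0.001
grasp_force: 0.0
0.0008616376392333266 -0.10171834051509426 -4.883790418397423
```

```bash
python3 jog.py '[[0.12, 0, 0, 0, 0, 0, 0], [0.24, 0, 0, 0, 0, 0, 0], [0.32, 0, 0, 0, 0, 0, 0]]'; python3 jog.py '[[0.08, 0, 0, 0, 0, 0, 0], [0.16, 0, 0, 0, 0, 0, 0], [0.24, 0, 0, 0, 0, 0, 0]]'; python3 jog.py '[[0.04, 0, 0, 0, 0, 0, 0], [0.08, 0, 0, 0, 0, 0, 0], [0.12, 0, 0, 0, 0, 0, 0], [0.12, 0, 0, 0, 0, 0, 0]]';  python3 -c "
from h import *
o=ctrl.get_obs();d=o['eef_pos'][:2]-[.5703,.0185];print(d@[.99627,-.0863],d@[.0863,.99627],yaw())"
```

```text
time_s: 4.47
eef_pos: [0.5622, -0.0754, 0.0526]
eef_rot: [0.001, 0.737, 0.676, 0.0]
wrist_force: [-0.8, -3.8, 2.2]
opening: -0.0
grasp_force: 2.4
time_s: 4.85
eef_pos: [0.5625, -0.0692, 0.0523]
eef_rot: [0.0, 0.737, 0.676, 0.0]
wrist_force: [1.8, -2.3, -0.0]
opening: -0.002
grasp_force: 0.8
time_s: 5.35
eef_pos: [0.5624, -0.0658, 0.0522]
eef_rot: [-0.0, 0.737, 0.676, -0.0]
wrist_force: [0.1, 1.1, 0.6]
opening: 0.002
grasp_force: 0.0
-0.0005472374958359639 -0.08467476352373661 -4.913724721506673
```

The contact force rose and then fell to zero, which suggests the plate snapped in. I'll back off and look.

Scaled: -0.2 m is -8, -0.06 m is -2.4.

```bash
python3 jog.py '[[-0.8, 0, 0, 0, 0, 0, 0], [-1.6, 0, -1.6, 0, 0, 0, 0], [-2, -2.4, -8, 0, 0, 0, 0.2], [-2, -2.4, -8, 0, 0, 0, 0.2], [-2, -2.4, -8, 0, 0, 0, 0.2], [-2, -2.4, -8, 0, 0, 0, 0.2], [-2, -2.4, -8, 0, 0, 0, 0.2]]'; python3 - <<'E'
from h import *
snap("w5")
E
python3 jog.py '[[2.4, 0, -0.8, 0, 0, 0, 0.5], [3.6, 0, -1.2, 0, 0, 0, 1], [3.6, 0, -1.2, 0, 0, 0, 1]]'; python3 - <<'E'
from h import *
im,p=snap("w6");a=cv2.imread("pics/w5.png")
i5,p5=load("w5")
for q in(p5,p): print(proj(q,(.5703,.0185,.03),1),proj(q,(.4836,.026,.032),1),proj(q,(.5645,-.0482,.072),1))
cv2.imwrite("pics/m5.png",np.hstack([cv2.resize(x[0:290,200:470],None,fx=1.48,fy=1.48,interpolation=2) for x in (a,im)]))
E
```

```text
time_s: 6.22
eef_pos: [0.4982, -0.1114, 0.2519]
eef_rot: [-0.0, 0.737, 0.676, -0.0]
wrist_force: [-1.1, -0.1, -0.8]
opening: 0.204
grasp_force: 0.0
time_s: 6.65
eef_pos: [0.5063, -0.0194, 0.2813]
eef_rot: [-0.001, 0.736, 0.677, -0.0]
wrist_force: [-0.4, -0.5, -0.1]
opening: 0.832
grasp_force: 0.0
[336.62122683  61.61511834] [257.35430642  60.29952413] [342.88836181 121.75663546]
[331.99496656 140.87405386] [260.0596758  140.30172771] [335.18206268 203.35962193]
```

View pics/m5.png

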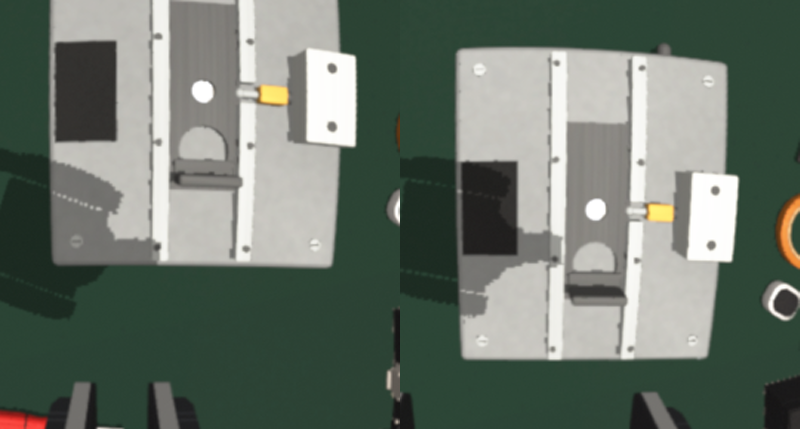

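The small aperture now shows full white over the port: w5 (337,61) against a predicted (336.6,61.6), and the tab sits where a 0.045 travel puts it. I'll check the pad height from the two views and then head for plate B (18 mm).

```bash
python3 - <<'E'
from h import *
i5,p5=load("w5");i6,p6=load("w6")
C5=[(55,41),(116,41),(115,141),(55,141)];C6=[(62,162),(118,162),(117,255),(62,255)]
f=lambda u:(u[0]/1.48+200-.2,u[1]/1.48-.2)
X=[tri([ray(p5,f(a),1),ray(p6,f(b),1)])[0] for a,b in zip(C5,C6)];print(np.round(X,4),np.mean(X,0))
H5=[(332,68),(332,127)];H6=[(315,190),(312,245)]
print("rest",[tri([ray(p5,f(a),1),ray(p6,f(b),1)])[0].round(4) for a,b in zip(H5,H6)])
print(totool((.4439,.3256,.10)),yaw())
E
```

```text
[[ 0.4655  0.0655  0.0371]
 [ 0.5097  0.0613  0.0337]
 [ 0.5024 -0.0152  0.0303]
 [ 0.4577 -0.0106  0.0334]] [0.48381637 0.02525264 0.0336417 ]
rest [array([0.6632, 0.0325, 0.0609]), array([ 0.6603, -0.0119,  0.0595])]
[ 0.33965617 -0.09039395  0.18104852] -4.801993296760553
```

```bash
python3 jog.py '[[13.52, -3.6, 4, 0, 0, -0.315, 1], [13.52, -3.6, 4, 0, 0, -0.315, 1], [13.52, -3.6, 4, 0, 0, -0.315, 1], [13.52, -3.6, 6, 0, 0, -0.315, 1], [13.52, -3.6, 7.2, 0, 0, -0.315, 1], [13.52, -3.6, 7.2, 0, 0, -0.315, 1], [13.52, -3.6, 7.2, 0, 0, -0.315, 1], [13.52, -3.6, 7.2, 0, 0, -0.315, 1]]'; python3 - <<'E'
from h import *
print(totool((.4439,.3256,.005)),yaw())
im,p=snap("w7");q=proj(p,(.4439,.3256,.018),1);print(q)
try:
  h=holes(im,q);a,b=[onz(p,u,.018,1) for u in h];print(h,(a+b)/2,np.linalg.norm(a-b),np.degrees(np.arctan2(*(a-b)[[1,0]])))
except Exception as e: print(e)
E
```

```text
time_s: 7.7
eef_pos: [0.4437, 0.3226, 0.099]
eef_rot: [-0.001, 0.715, 0.699, -0.003]
wrist_force: [-0.7, 0.3, 0.3]
opening: 1.005
grasp_force: 0.0
[0.00328043 0.00068768 0.09395355] -1.2322995989368652
[282.31229032 216.46829251]
[(np.float64(282.4720606142606), np.float64(186.8814774726018)), (np.float64(282.7446877012234), np.float64(244.31390856406955))] [0.44411822 0.32560902 0.018     ] 0.04391066782448908 89.05110427592997
```

Scaled: 0.094 m is 3.76, 0.093 m is 3.72, -0.005 rad is -0.025.

```bash
python3 jog.py '[[0.08, 0, 2, 0, 0, -0.025, 1], [0.08, 0, 3.2, 0, 0, -0.025, 1], [0.08, 0, 3.72, 0, 0, -0.025, 1], [0.08, 0, 3.76, 0, 0, -0.025, 1], [0.08, 0, 3.76, 0, 0, -0.025, 1]]'; python3 jog.py '[[0, 0, 0, 0, 0, 0, 0], [0, 0, 0, 0, 0, 0, 0], [0, 0, 0, 0, 0, 0, 0], [0, 0, 0, 0, 0, 0, 0], [0, 0, 0, 0, 0, 0, 0]]'
```

```text
time_s: 8.38
eef_pos: [0.4471, 0.3255, 0.0098]
eef_rot: [0.0, 0.714, 0.701, 0.001]
wrist_force: [1.2, -0.2, -0.6]
opening: 0.994
grasp_force: 0.0
time_s: 9.0
eef_pos: [0.4463, 0.3258, 0.0092]
eef_rot: [0.0, 0.713, 0.701, 0.001]
wrist_force: [-0.8, -0.3, 5.9]
opening: 0.442
grasp_force: 60.9
```

```bash
python3 jog.py '[[0, 0, -1.6, 0, 0, 0, 0], [0, 0, -3.6, 0, 0, 0, 0], [-11.96, 1.68, -4, 0, 0, 0.35, 0], [-11.96, 1.68, -4, 0, 0, 0.35, 0], [-11.96, 1.68, -4, 0, 0, 0.35, 0], [-11.96, 1.68, -4, 0, 0, 0.35, 0], [-11.96, 1.68, -4, 0, 0, 0.35, 0], [-11.96, 1.68, -4, 0, 0, 0.35, 0], [-11.96, 1.68, -4, 0, 0, 0.35, 0]]'; python3 jog.py '[[0, 0, 0, 0, 0, 0, 0], [0, 0, 0, 0, 0, 0, 0]]'; python3 - <<'E'
from h import *
print(totool((.4836,.0260,.0412)),yaw())
im,p=snap("w8");o=ctrl.get_obs();q=proj(p,o["eef_pos"]+[0,0,.009],1);print(q)
try:
  z=o["eef_pos"][2]+.009;h=holes(im,q);a,b=[onz(p,u,z,1) for u in h];print(h,(a+b)/2-o["eef_pos"],np.linalg.norm(a-b),np.degrees(np.arctan2(*(a-b)[[1,0]])))
except Exception as e: print(e)
E
```

```text
time_s: 10.12
eef_pos: [0.4818, 0.026, 0.108]
eef_rot: [-0.0, 0.738, 0.675, -0.0]
wrist_force: [0.3, 0.0, -1.9]
opening: 0.444
grasp_force: 61.0
time_s: 10.38
eef_pos: [0.482, 0.0269, 0.1081]
eef_rot: [-0.0, 0.737, 0.676, -0.0]
wrist_force: [0.1, -0.2, -0.1]
opening: 0.444
grasp_force: 61.0
[-0.00078899  0.00172893  0.06691491] -4.920599648812809
[281.26759173 283.93778455]
[(np.float64(279.81986018719), np.float64(180.6729940684525)), (np.float64(383.3186683898476), np.float64(282.03692094117696))] [0.0265396  0.02232616 0.009     ] 0.07046682045180375 130.4796595117704
```

View pics/w8.png

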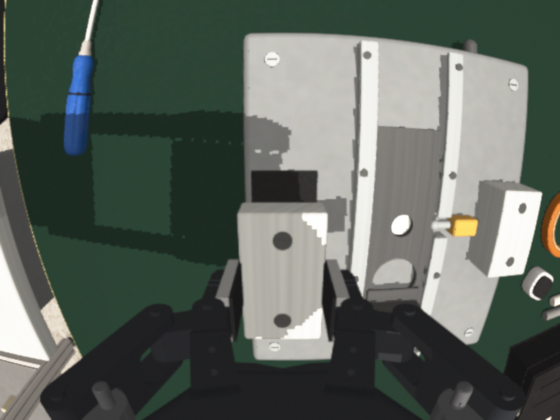

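View w8 shows the plate held square, with its holes at (282,240) and (282,320). I'll check its pose in the hand.

```bash
python3 - <<'E'
from h import *
im,p=load("w8");P=np.array([.482,.0269,.1081])
g=im.min(2)
def dot(c,r=13):
    x,y=c;w=np.clip(110-g[y-r:y+r+1,x-r:x+r+1].astype(float),0,None);v,u=np.mgrid[-r:r+1,-r:r+1];return (x+(u*w).sum()/w.sum(),y+(v*w).sum()/w.sum())
h=[dot((282,240)),dot((282,320))];print(h)
a,b=[onz(p,u,.1169,1) for u in h];d=a-b;print((a+b)/2-P,np.linalg.norm(d),np.degrees(np.arctan2(d[1],d[0])))
m=(a+b)/2;e=np.array([.4836,.026])-m[:2];print("plate centre err tool x",e@[.0863,.99627],"tool y",e@[.99627,-.0863])
E
```

```text
[(np.float64(282.07347931873477), np.float64(240.4283211678832)), (np.float64(282.02513966480444), np.float64(320.2831520141135))]
[0.00043694 0.00010314 0.0088    ] 0.043857686448676776 85.04477505246304
plate centre err tool x -0.0008990215200441815 tool y 0.001245290202362763
```

Scaled: 0.062 m is 2.48, 0.06 m is 2.4.

```bash
python3 jog.py '[[-0.04, 0.056, 1.2, 0, 0, 0, 0], [-0.04, 0.056, 2, 0, 0, 0, 0], [-0.04, 0.056, 2.4, 0, 0, 0, 0], [-0.04, 0.056, 2.48, 0, 0, 0, 0], [-0.04, 0.056, 2.48, 0, 0, 0, 0]]';python3 -c "
from h import *
print(totool((.4833,.0259,.0412)),yaw())"; python3 jog.py '[[0, 0, 0.04, 0, 0, 0, 0], [0, 0, 0.08, 0, 0, 0, 0], [0, 0, 0.12, 0, 0, 0, 0], [0, 0, 0.12, 0, 0, 0, 0]]';python3 -c "
from h import *
print(totool((.4833,.0259,.0412)),yaw())"
```

```text
time_s: 11.05
eef_pos: [0.4841, 0.0246, 0.0468]
eef_rot: [0.0, 0.737, 0.675, 0.0]
wrist_force: [-0.5, 0.7, -1.4]
opening: 0.443
grasp_force: 61.0
[ 0.00122116 -0.0008995   0.00563557] -5.026041313848282
time_s: 11.55
eef_pos: [0.4835, 0.0245, 0.0433]
eef_rot: [-0.0, 0.738, 0.675, -0.0]
wrist_force: [-0.7, -0.1, -1.0]
opening: 0.443
grasp_force: 61.0
[ 0.00134523 -0.00036464  0.00207335] -5.046501897514706
```

Scaled: 0.0013 m is 0.052, 0.0015 m is 0.06.

```bash
python3 jog.py '[[0.052, 0, 0, 0, 0, 0, 0], [0.052, 0, 0.04, 0, 0, 0, 0], [0.052, 0, 0.06, 0, 0, 0, 0], [0.052, 0, 0.06, 0, 0, 0, 0]]'; python3 jog.py '[[0, 0, 0.02, 0, 0, 0, 0], [0, 0, 0.04, 0, 0, 0, 0], [0, 0, 0.04, 0, 0, 0, 0]]';python3 -c "
from h import *
print(totool((.4833,.0259,.0412)),yaw())"
```

```text
time_s: 12.05
eef_pos: [0.4836, 0.0259, 0.0417]
eef_rot: [-0.0, 0.738, 0.675, -0.0]
wrist_force: [-0.8, -0.5, -0.5]
opening: 0.444
grasp_force: 61.0
time_s: 12.42
eef_pos: [0.4838, 0.0258, 0.0412]
eef_rot: [0.0, 0.738, 0.675, -0.0]
wrist_force: [-2.7, 0.3, 5.7]
opening: 0.445
grasp_force: 61.7
[ 3.70011379e-05 -4.90872903e-04  2.34864521e-05] -5.038276829710766
```

Scaled: -0.12 m is -4.8, -0.15 m is -6.

```bash
python3 jog.py '[[0, 0, 0, 0, 0, 0, 0.6], [0, 0, 0, 0, 0, 0, 0.6], [0, 0, 0, 0, 0, 0, 0.6], [0, 0, -0.8, 0, 0, 0, 0.6], [0, 0, -2.4, 0, 0, 0, 0.6], [0, 0, -4.8, 0, 0, 0, 0.6], [0, 0, -6, 0, 0, 0, 1]]'; python3 - <<'E'
from h import *
im,p=snap("w9")
q=proj(p,(.4836,.026,.05),1);print(q)
try:
  h=holes(im,q);a,b=[onz(p,u,.05,1) for u in h];d=a-b;print(np.round(h,1),(a+b)/2,np.linalg.norm(d),np.degrees(np.arctan2(d[1],d[0])))
except Exception as e: print(e)
print(totool((.607,.3138,.10)))
E
```

```text
time_s: 13.3
eef_pos: [0.4851, 0.0256, 0.1942]
eef_rot: [0.002, 0.737, 0.675, 0.001]
wrist_force: [-0.0, -0.2, -0.4]
opening: 0.792
grasp_force: 0.0
[279.19634627 197.56071513]
[[443.5 178.4]
 [369.6 232.7]] [0.60657896 0.00786671 0.05      ] 0.09184120182742672 32.147823713217896
[0.29788406 0.09358458 0.09790129]
```

```bash
cat >> h.py <<'E'
def dots(im,p,c,ang,z,r=9,t=35):
    "holes predicted 22 mm either side of c along ang (deg), refined; returns centre, spacing, angle"
    g=im.min(2).astype(float);out=[];e=np.array([np.cos(np.radians(ang)),np.sin(np.radians(ang)),0])
    for s in(1,-1):
        x,y=proj(p,np.array([c[0],c[1],z])+s*.022*e,1).round().astype(int)
        for _ in range(2):
            k=g[y-r:y+r+1,x-r:x+r+1];w=np.clip(np.median(k)-t-k,0,None);v,u=np.mgrid[-r:r+1,-r:r+1]
            fx,fy=x+(u*w).sum()/w.sum(),y+(v*w).sum()/w.sum();x,y=int(round(fx)),int(round(fy))
        out.append(onz(p,(fx,fy),z,1))
    d=out[0]-out[1];return (out[0]+out[1])/2,np.linalg.norm(d),np.degrees(np.arctan2(d[1],d[0]))
E
python3 - <<'E'
from h import *
im,p=load("w9");print(dots(im,p,(.4836,.026),85.05,.05))
E
python3 jog.py '[[11.92, 3.76, 0, 0, 0, 1.145, 1], [11.92, 3.76, 0, 0, 0, 1.145, 1], [11.92, 3.76, 0, 0, 0, 1.145, 1], [11.92, 3.76, 0, 0, 0, 1.145, 1], [11.92, 3.76, 2, 0, 0, 1.145, 1], [11.92, 3.76, 3.92, 0, 0, 1.145, 1], [11.92, 3.76, 3.92, 0, 0, 1.145, 1], [11.92, 3.76, 3.92, 0, 0, 1.145, 1], [11.92, 3.76, 3.92, 0, 0, 1.145, 1]]'; python3 - <<'E'
from h import *
print(totool((.607,.3138,.005)),yaw())
im,p=snap("w10");print(dots(im,p,(.607,.3138),71.9,.012))
E
```

```text
(array([0.48295973, 0.02712451, 0.05      ]), np.float64(0.04133799747822387), np.float64(81.42348344359968))
time_s: 14.48
eef_pos: [0.6056, 0.3142, 0.0965]
eef_rot: [0.001, 0.81, 0.586, 0.003]
wrist_force: [-0.3, 0.6, 1.0]
opening: 1.003
grasp_force: 0.0
[-0.00024332  0.00098876  0.09153655] -18.22017935308048
(array([0.60667794, 0.31376934, 0.012     ]), np.float64(0.04342816981579248), np.float64(72.69458768622727))
```

```bash
python3 jog.py '[[0, 0.04, 2, 0, 0, -0.02, 1], [0, 0.04, 3.2, 0, 0, -0.02, 1], [0, 0.04, 3.64, 0, 0, -0.02, 1], [0, 0.04, 3.64, 0, 0, -0.02, 1], [0, 0.04, 3.64, 0, 0, -0.02, 1]]'; python3 -c "
from h import *
print(totool((.6067,.3138,.005)),yaw())"
```

```text
time_s: 15.15
eef_pos: [0.6061, 0.3145, 0.0042]
eef_rot: [0.001, 0.809, 0.588, 0.002]
wrist_force: [0.3, -0.9, 0.2]
opening: 0.998
grasp_force: 0.0
[-0.00052778  0.0007632  -0.00077276] -17.943309153430018
```

Careful with the scale: shifts go in units of 25 mm and turns go in units of 0.2 rad. That gives: -0.13 m is -5.2, -0.1 m is -4.

```bash
python3 jog.py '[[0, 0, 0, 0, 0, 0, 0], [0, 0, 0, 0, 0, 0, 0], [0, 0, 0, 0, 0, 0, 0], [0, 0, 0, 0, 0, 0, 0], [0, 0, 0, 0, 0, 0, 0]]'; python3 -c "
from h import *
o=ctrl.get_obs();print(o['eef_pos'],yaw())"; python3 jog.py '[[0, 0, -1.6, 0, 0, 0, 0], [0, 0, -4, 0, 0, 0, 0], [0, 0, -5.2, 0, 0, 0, 0], [0, 0, -5.2, 0, 0, 0, 0]]';python3 -c "
from h import *
print(totool((.4836,.026,.13)),yaw())"
```

```text
time_s: 15.78
eef_pos: [0.6052, 0.3144, 0.0028]
eef_rot: [0.0, 0.809, 0.588, 0.001]
wrist_force: [0.3, -0.3, 6.0]
opening: 0.445
grasp_force: 61.0
[0.60517558 0.31443359 0.00275442] -17.929773584508947
time_s: 16.27
eef_pos: [0.6063, 0.3148, 0.1349]
eef_rot: [0.001, 0.809, 0.588, 0.003]
wrist_force: [-0.4, -0.4, -1.0]
opening: 0.45
grasp_force: 60.7
[-0.31252011 -0.02781307  0.00375523] -17.93108215491943
```

Scaled: -0.41 m is -16.4, -0.03 m is -1.2, -0.2265 rad is -1.1325.

```bash
python3 jog.py '[[-16.4, -0.2, -1.2, 0, 0, -1.1325, 0], [-16.4, -0.2, -1.2, 0, 0, -1.1325, 0], [-16.4, -0.2, -1.2, 0, 0, -1.1325, 0], [-16.4, -0.2, -1.2, 0, 0, -1.1325, 0], [-16.4, -0.2, -1.2, 0, 0, -1.1325, 0], [-16.4, -0.2, -1.2, 0, 0, -1.1325, 0], [-16.4, -0.2, -1.2, 0, 0, -1.1325, 0], [-16.4, -0.2, -1.2, 0, 0, -1.1325, 0], [-16.4, -0.2, -1.2, 0, 0, -1.1325, 0], [-16.4, -0.2, -1.2, 0, 0, -1.1325, 0]]';  python3 jog.py '[[0, 0, 0, 0, 0, 0, 0], [0, 0, 0, 0, 0, 0, 0]]'; python3 - <<'E'
from h import *
im,p=snap("w11");o=ctrl.get_obs();P=o["eef_pos"];print(P,yaw())
print("B",proj(p,(.4836,.026,.05),1)); 
for t in(25,35,50): print(dots(im,p,(.4836,.026),85.05,.05,10,t))
z=P[2]-.0028+.012
for t in(25,35,50):
    a=dots(im,p,P+np.array([.0863*0,0,0]),85.05,z,14,t);print("A",a[0]-P,a[1:])
cv2.imwrite("pics/m6.png",cv2.resize(im[:340,170:430],None,fx=1.75,fy=1.75))
E
```

```text
time_s: 17.52
eef_pos: [0.4732, -0.0732, 0.1609]
eef_rot: [-0.001, 0.737, 0.676, -0.0]
wrist_force: [0.6, 0.4, -1.2]
opening: 0.448
grasp_force: 60.7
time_s: 17.77
eef_pos: [0.4736, -0.0738, 0.1617]
eef_rot: [-0.0, 0.737, 0.676, -0.0]
wrist_force: [-0.4, 0.2, -0.7]
opening: 0.447
grasp_force: 60.7
[ 0.47359995 -0.07390271  0.16175176] -4.901395091998617
B [283.44662319  82.88742745]
(array([0.48422921, 0.02558119, 0.05      ]), np.float64(0.04392586702890727), np.float64(84.91349007386539))
(array([0.48422736, 0.02558373, 0.05      ]), np.float64(0.04392878978530155), np.float64(84.90413828697766))
(array([0.48423531, 0.02559114, 0.05      ]), np.float64(0.04394914008953989), np.float64(84.93415063329476))
A [0.00045004 0.00040223 0.0092    ] (np.float64(0.04387289102240912), np.float64(85.12883370190643))
A [0.00044958 0.00040468 0.0092    ] (np.float64(0.04388565744569387), np.float64(85.11593311670252))
A [0.00044932 0.000406   0.0092    ] (np.float64(0.04389830851793951), np.float64(85.12193268415972))
```

View pics/m6.png

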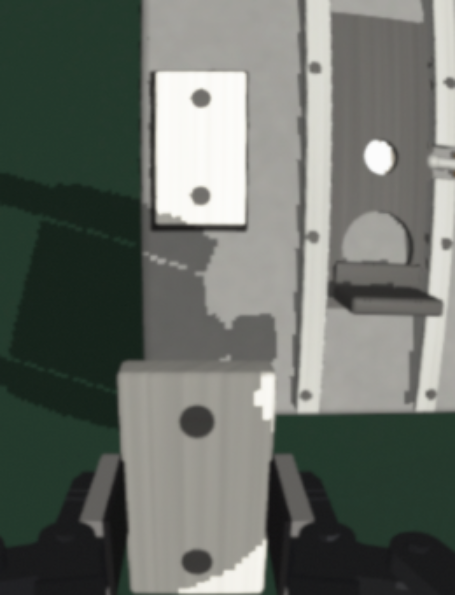

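Plate B sits at (0.4842, 0.0256) and 84.9°, within 1 mm and 0.2° of the pad's centre. Plate A is held level and square, so I'll place it next.

```bash
python3 jog.py '[[2, 0, 0.8, 0, 0, 0, 0], [4, 0.04, 2.4, 0, 0, 0, 0], [4, 0.04, 3.6, 0, 0, 0, 0], [4, 0.04, 4, 0, 0, 0, 0], [4, 0.04, 4.08, 0, 0, 0, 0], [4, 0.04, 4.08, 0, 0, 0, 0]]';python3 -c "
from h import *
print(totool((.4835,.0254,.0528)),yaw())"
```

```text
time_s: 18.58
eef_pos: [0.4841, 0.0244, 0.0609]
eef_rot: [0.001, 0.737, 0.675, 0.001]
wrist_force: [-0.1, -0.3, -0.5]
opening: 0.444
grasp_force: 60.7
[ 0.00096809 -0.00074966  0.00810195] -5.016781477756293
```

Scaled: 0.0065 m is 0.26, 0.006 m is 0.24.

```bash
python3 jog.py '[[0.04, -0.024, 0.12, 0, 0, 0, 0], [0.04, -0.024, 0.2, 0, 0, 0, 0], [0.04, -0.024, 0.24, 0, 0, 0, 0], [0.04, -0.024, 0.26, 0, 0, 0, 0], [0.04, -0.024, 0.26, 0, 0, 0, 0]]';python3 -c "
from h import *
print(totool((.4835,.0254,.0528)),yaw())"; python3 jog.py '[[0, 0, 0.02, 0, 0, 0, 0], [0, 0, 0.04, 0, 0, 0, 0], [0, 0, 0.04, 0, 0, 0, 0]]'
```

```text
time_s: 19.2
eef_pos: [0.4826, 0.0262, 0.0533]
eef_rot: [-0.0, 0.737, 0.676, -0.0]
wrist_force: [0.1, -0.1, -0.6]
opening: 0.443
grasp_force: 60.7
[-0.00071616  0.00098591  0.00045934] -4.954689680746626
time_s: 19.58
eef_pos: [0.4827, 0.0262, 0.0527]
eef_rot: [0.0, 0.737, 0.676, -0.0]
wrist_force: [-1.1, 0.8, 5.5]
opening: 0.443
grasp_force: 61.3
```

Scaled: -0.16 m is -6.4, -0.12 m is -4.8.

```bash
python3 jog.py '[[0, 0, 0, 0, 0, 0, 0.6], [0, 0, 0, 0, 0, 0, 0.6], [0, 0, 0, 0, 0, 0, 0.6], [0, 0, -0.8, 0, 0, 0, 0.6], [0, 0, -2.4, 0, 0, 0, 0.6], [0, 0, -4.8, 0, 0, 0, 0.6], [-2, 0, -6.4, 0, 0, 0, 0.6], [-2, 0, -6.4, 0, 0, 0, 0.6], [-2, 0, -6.4, 0, 0, 0, 0.6], [-2, 0, -6.4, 0, 0, 0, 0.6]]'; python3 jog.py '[[0, 0, 0, 0, 0, 0, 0.6], [0, 0, 0, 0, 0, 0, 0.6]]'; python3 - <<'E'
from h import *
im,p=snap("w12");print(dots(im,p,(.4835,.026),85.05,.062,9,35))
c,s,m=min(bright(im,100,700),key=lambda t:np.hypot(*(t[0]-proj(p,(.4835,.026,.062),1))))
cn=max(cv2.findContours(m,0,1)[0],key=cv2.contourArea)
print(cv2.minAreaRect(np.array([onz(p,u,.062,1)[:2] for u in cn[:,0]],np.float32)*1000))
a=dots(im,p,(.6606,.0106),85.05,.062,9,35);print("rest",a)
tab=proj(p,(.5645,-.0482,.072),1);port=proj(p,(.5703,.0185,.03),1);print(port)
b=min(bright(im,200,30,600),key=lambda t:np.hypot(*(t[0]-port)));print("aperture blob",b[0],b[1])
im2=snap("w13")
E
python3 jog.py '[[-3.2, 0, 0, 0, 0, 0, 0.6], [-3.2, 0, 0, 0, 0, 0, 0.6], [-3.2, 0, 0, 0, 0, 0, 0.6], [-3.2, 0, 0, 0, 0, 0, 0.6]]'; python3 - <<'E'
from h import *
snap("w14");R2=[]
i1,p1=load("w13");i2,p2=load("w14")
A=dots(i1,p1,(.4835,.026),85.05,.062);B=dots(i2,p2,(.4835,.026),85.05,.062);print(A,B)
for n,c in(("stack",(.4835,.026)),("rest",(.6606,.0106))):
    u=[proj(p,dots(i,p,c,85.05,.062)[0],1) for i,p in((i1,p1),(i2,p2))];print(n,tri([ray(p1,u[0],1),ray(p2,u[1],1)]))
E
```

```text
time_s: 20.82
eef_pos: [0.4772, -0.0226, 0.2105]
eef_rot: [-0.002, 0.737, 0.676, -0.001]
wrist_force: [-0.1, 0.1, -0.9]
opening: 0.597
grasp_force: 0.0
time_s: 21.08
eef_pos: [0.4779, -0.023, 0.2115]
eef_rot: [-0.001, 0.737, 0.676, -0.0]
wrist_force: [-0.3, 0.0, 0.5]
opening: 0.604
grasp_force: 0.0
(array([0.48137836, 0.02479423, 0.062     ]), np.float64(0.042499501455353306), np.float64(86.30388385003555))
((568.0646362304688, -4.521881103515625), (303.3909912109375, 222.5481719970703), 84.97398376464844)
rest (array([0.66043563, 0.01055845, 0.062     ]), np.float64(0.04397138856768956), np.float64(84.94810223695458))
[369.05316965 141.90561585]
aperture blob [368.94413408 142.45810056] [362 135  14  16 179]
time_s: 21.68
eef_pos: [0.4713, -0.1024, 0.2121]
eef_rot: [-0.0, 0.737, 0.676, 0.0]
wrist_force: [0.1, 0.7, 0.4]
opening: 0.6
grasp_force: 0.0
(array([0.48136753, 0.0247103 , 0.062     ]), np.float64(0.04261796226928017), np.float64(85.99954732356706)) (array([0.48296438, 0.02615104, 0.062     ]), np.float64(0.04387376049564058), np.float64(84.93639962993653))
stack (array([0.48216137, 0.02521848, 0.06775049]), [np.float64(0.0007193575480323089), np.float64(0.0007193575480322818)])
rest (array([0.66073849, 0.01050931, 0.06151334]), [np.float64(2.8960714772245095e-05), np.float64(2.8960714772316707e-05)])
```

The stack measures (0.4830, 0.0262) at 84.94° and the right height, and the shutter aperture is over the port. Handing in.

```bash
python3 -c "
from bench import ctrl
print(ctrl.hand_in())"
```

```text
the job is handed in; nothing more can be done
None
```

The job is handed in at about 22 s: the shutter is clicked in at the small aperture, and the 18 mm and 12 mm plates are stacked on the pad, centred within about 1 mm, square within about 0.2°, and level with the fixed rest as judged by hole spacing in the last view (a two-view height check read about 6 mm high, thrown off by a shadow in one picture).

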